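# Index the photometer's cuvette changer to the third click and take the reading

### The job

Read the third cuvette in the photometer on the bench: with the fingertips push its changer rod in by the round knob, counting the clicks by feel, and stop at the third click; do not let it run on to the fourth, whose place is empty and would let the full lamp onto the detector. Then press the long measure key on the panel right down and let it come up again, with the rod still in its third stop. Only touch and push: leave the chamber lid shut, the three small keys unpressed and everything else on the bench where it lies.

Things in the scene. Friction and masses are not known exactly. Their poses are not given: they have to be found in the camera images.
- rod_end (a point): Centre of the flat outer face of the rod's black round knob (26 mm across, 18 mm thick), where it is pushed; moves with the rod, 75 mm above the bench. The knob sits on a level 8 mm steel rod; drawn right out, its face stands 130 mm in front of the housing. The frame's x runs along the rod into the photometer (the way to push), z is up. Bench things within 80 mm of it are under 20 mm high.
- changer (a joint): Changer rod: 0 = drawn right out, grows as pushed in, 0.080 m = hard in. Starts before the first stop. Light drag (0.3 N), then four stops 16 mm apart. Before each the push builds to about 5 N, fades as the rod rides up a crest half-way, then the rod snaps about 7 mm ahead into the stop, off the finger: push falls to nothing. It holds there; let go in between, it slips into the nearer stop.
- measure_key_top (a point): Centre of the top of the measure key: the one long key on the sloping grey panel, 42 mm (across the front, its y) by 22 mm. Its top is 7 mm above the panel, 73 mm above the bench; its z points out of the key, leaning 11 degrees to the front. The sample chamber's wall is 48 mm from its centre, towards the rod, and 47 mm higher; the tall back housing is 95 mm behind it.
- measure_key (a joint): How far the measure key is pressed (m): 0 up, 0.004 right down. Sprung: it starts to move at about 1.3 N and is right down at about 4 N, and comes up by itself.
- photometer: White bench photometer, fixed, 360 mm wide (y), 300 deep (x), 155 high at the back. Origin at the centre of its underside on the bench; its front faces its -x. In front on its +y side the sample chamber with lid (120 mm high), the changer rod coming out of its front face; on its -y side the sloping key panel, 55 mm high at the front, 85 at the back.
- chamber_lid (a joint): Opening angle of the grey lid over the sample chamber (rad), 0 = shut; hinged along its back edge, held by its weight only. It stays shut.
- well_plate: 96-well plate, 128 x 86 x 15 mm, flat on the bench in front of the photometer's panel. Loose, origin at its underside; to be left alone.
- cuvette_rack: grey rack of clear cuvettes, 125 x 62 mm, 51 mm high, on the far side of the rod, at least 80 mm from it. Loose, origin at its underside; to be left alone.
- cuvette: one clear cuvette, 45 x 12.5 x 12.5 mm, lying on the bench in front of the photometer, beside the rod. Loose, origin at its underside; to be left alone.
- tip_box: box of pipette tips, 122 x 85 x 56 mm. Loose, origin at its underside; to be left alone.
- pipette: pipette lying on the bench, about 235 mm long, 29 mm high. Loose, origin at its underside; to be left alone.
- reagent_bottle: round glass jar with a red cap, 66 mm across, 130 mm high. Loose, origin at its underside; to be left alone.
- beaker: glass beaker, 68 mm across, 85 mm high. Loose, origin at its underside; to be left alone.
- marker_pen: marker pen lying on the bench beside the rod, 133 mm long, 13 mm thick. Loose, origin at its underside; to be left alone.
- small_key0 (a joint): How far the nearest of three small keys (15 mm square, in the measure key's row, 59 mm from its centre, away from the rod) is pressed (m): 0 up, 0.004 down. To be left alone.
- small_key1 (a joint): How far the middle of three small keys (15 mm square, in the measure key's row, 85 mm from its centre, away from the rod) is pressed (m): 0 up, 0.004 down. To be left alone.
- small_key2 (a joint): How far the farthest of three small keys (15 mm square, in the measure key's row, 111 mm from its centre, away from the rod) is pressed (m): 0 up, 0.004 down. To be left alone.

How it is judged:
On the way, in this order (a step that is already met when the one before it is completed fails the run):
1. the changer rod rests in its third stop (within 4 mm) for 0.3 s (value of joint changer between 0.056 and 0.064 m and velocity of joint changer between -0.02 and 0.02 m/s), for 0.3 s.
2. the measure key is pressed at least 3 of its 4 mm, the rod still within 4 mm of its third stop (value of joint measure_key above 0.003 m and value of joint changer between 0.056 and 0.064 m), for 0.05 s.
At the end, for the whole second after the job is handed in: The changer rod rests in its third stop (60 mm in, within 3 mm), the measure key has been pressed after the rod got there and is up again (within 1 mm), the chamber lid is shut and the three small keys are up (value of joint changer between 0.057 and 0.063 m and velocity of joint changer between -0.01 and 0.01 m/s and value of joint each of measure_key, small_key0, small_key1, small_key2 below 0.001 m and value of joint chamber_lid below 0.05 rad); the robot touches nothing.
It fails at once if the changer rod runs on over the crest after the third stop (past 68 mm) (value of joint changer above 0.068 m).
It fails at once if the chamber lid is raised by more than 0.08 rad (value of joint chamber_lid above 0.08 rad).
It fails at once if a small key is pressed by more than 2 mm (value of joint any of small_key0, small_key1, small_key2 above 0.002 m).
It fails at once if a loose thing on the bench is lifted, carried or knocked more than 25 mm from its place (distance of any of well_plate, cuvette_rack, cuvette, tip_box, pipette, reagent_bottle, beaker, marker_pen from where it was at the start of the episode above 0.025 m).
It also fails if it takes over 58 s, if anything falls off the work surface, if the arm or the gripper's body presses on something with over 40 N, if the wrist force passes 120 N, or if a joint passes its speed limit or range.

### The arm

A 6-joint arm with a two-finger parallel gripper is mounted at the origin on the work surface. World frame = base frame: x ahead of the robot, y to its left, z up, the work surface at z = 0. Lengths are in m, angles in rad, forces in N, time in s.
With the tool pointing down it reaches from about 0.4 to 0.825 m from the base axis. Payload 7 kg.
Tool frame: the origin (TCP) lies on the centre line of the jaws, within the pads' length; the fingertips stand 22 mm ahead of it and the grasp point (between the pads) lies 3 mm ahead of it (arm.tcp_to_tips is the distance from the TCP to the fingertips, in m); z points along the fingers, y is the line along which they close (so a half turn about z gives the same grasp; the last joint's range is limited). The gripper opens to 88 mm and grips with 3 to 60 N. Pads are 19 mm wide; open, the fingers measure 130 mm over their backs; the gripper's body (78 mm by 193 mm) begins 47 mm behind the grasp point.
Start: joints at [-0.881, 0.359, 0.012, 0, -1.224, -0.288], TCP at [0.264, -0.621, 0.249] pointing down, gripper open.
Joint ranges: [-3.07, 3.07], [-1.43, 2.12], [-1.02, 1.25], [-3.03, 1.67], [-3.05, -0], [-3.03, 3.03]. Speed limits (rad/s): [2.39, 2.39, 3.01, 3.14, 3.14, 3.14].

### API

Orientations are given as [roll, pitch, yaw] about the fixed x, y, z axes, in that order (R = Rz(yaw) Ry(pitch) Rx(roll)).
In Python, from station import arm gives the robot as it stands.
- The arm moves only by the tool jog_arm, never from a script. Its argument "targets" is a list of rows, each an object of numbers: "dx", "dy", "dz": the shift along the tool's x, y, z in mm; "rx", "ry", "rz": the turn, a rotation vector about the tool's x, y, z in rad; "gripper": the closure, from 0 (fully open) to 1 (shut). In form: [{"dx": .., "dy": .., "dz": .., "rx": .., "ry": .., "rz": .., "gripper": ..}, ...]. A call has exactly 8 rows; each row is the pose to reach, as a shift and turn from the pose commanded when the call began, along the tool's axes at that moment; what a row does not reach only later rows make up. A row lasts 1/12 s, in which the tool goes at most 41.7 mm and 7.16 degrees, less where a joint would pass 70% of its speed; a pose out of reach is approached as far as the arm can. A call with a gripper value outside its range is refused whole. The fingers move at their own pace and stop on an object; "force" is the grip in N (left out, the last holds). Time passes only in rows, so rows that repeat a pose let the fingers close, or fill a call up. It gives the time, the measured TCP pose, the force, the opening and the grip force at its end, in the units of the state.
- arm.get_state(): the state, without advancing time (a new reading comes with each control period).
- arm.grab_frame(name): name is "scene" or "top" or "wrist"; returns a dict with "frame" (384x512x3 uint8, red, green, blue), "z_map" (384x512 float32, m along the optical axis (not along the pixel's ray), 0 where there is no reading), "fx", "fy", "cx", "cy" (pixels), "view" (4x4, takes a point from world to camera coordinates). Camera axes: x right, y down, z forward; pixel columns grow to the right and rows downward; lengths in m; the calibration is good to about 2 mm. A picture is of the moment at which its call begins.
- arm.job_done(): hands the job in; it is judged then, once.
The state is a dict: "t": time; "q": joint angles; "qd": joint speeds; "joint_efforts": joint torques, N m; "eef_pos": TCP position; "ee_rot": TCP orientation; "force": force on the tool from outside, world axes, zero at the start; "moment": the same for the moment, N m; "width": finger opening in m; "gripper_force": force on a finger pad.
Only numpy, scipy, OpenCV 4.12 (cv2) and the standard library are available. Lean on these libraries where they do the work, as an engineer would, in place of code of your own. Each camera call takes 0.05 s, during which the arm holds its last target. There are 200 camera calls.

## Working session

There is one attempt and no reset: what is moved stays moved. The work goes in short steps, Python scripts to look and compute and a tool call to move; the robot and the scene stay as the last step left them, time stands still between calls to the robot, and variables do not carry over. Pictures are saved under pics/ and viewed, at most 10 in all, crops included, and the job is handed in when it is done.

Besides the shell and the picture viewer there is one more tool, called after ">>>" as a command line: name --argument value ..., lists and objects as JSON in quotes. jog_arm: Moves the arm, as the interface text tells. Its arguments: {"type":"object","properties":{"targets":{"type":"array","items":{"type":"object","properties":{"dx":{"type":"number"},"dy":{"type":"number"},"dz":{"type":"number"},"rx":{"type":"number"},"ry":{"type":"number"},"rz":{"type":"number"},"gripper":{"type":"number"}}}},"force":{"type":"number"}},"required":["targets"]}

```bash
mkdir -p pics; cat > h.py <<'E'
import numpy as np, cv2
from station import arm
def grab(n):
    f=arm.grab_frame(n); return f
def pts(f):
    z=f["z_map"]; v,u=np.mgrid[:z.shape[0],:z.shape[1]]
    c=np.stack([(u-f["cx"])/f["fx"]*z,(v-f["cy"])/f["fy"]*z,z],-1)
    T=np.linalg.inv(f["view"]); return c@T[:3,:3].T+T[:3,3]
E
python3 - <<'E'
from h import *
for n in("scene","top"):
    f=grab(n); np.savez(n+".npz",**f); cv2.imwrite(f"pics/{n}.png",cv2.resize(f["frame"][:,:,::-1],(800,600)))
    print(n,np.linalg.inv(f["view"]).round(3),f["fx"])
print(arm.get_state())
E
```

```text
scene [[-0.807  0.341 -0.482  1.135]
 [ 0.591  0.462 -0.662  0.906]
 [-0.003 -0.819 -0.574  0.76 ]
 [ 0.     0.     0.     1.   ]] 452.6997893918756
top [[ 0.094 -0.971  0.218  0.411]
 [-0.996 -0.093  0.015  0.107]
 [ 0.006 -0.218 -0.976  0.825]
 [ 0.     0.     0.     1.   ]] 359.60412553580767
{'t': 0.1, 'q': array([-8.80900997e-01,  3.59314205e-01,  1.11557556e-02, -3.12567136e-04,
       -1.22406271e+00, -2.88116605e-01]), 'qd': array([ 0.0002335 , -0.00127586,  0.00198108,  0.00035354,  0.00194432,
        0.00049484]), 'joint_efforts': array([-1.01030222e-03, -5.84163165e+01,  2.93753386e+01,  7.01549068e+00,
        1.02046720e-02, -4.75706224e-05]), 'eef_pos': array([ 0.26380266, -0.62089032,  0.24771859]), 'ee_rot': array([ 3.14014305e+00, -1.23162333e-04, -2.73992027e+00]), 'force': array([-0.09009729,  0.61742602,  0.47476842]), 'moment': array([-0.01747523, -0.03799384, -0.02303711]), 'gripper_force': 0.0, 'width': 0.08774478330370983}
```

View pics/scene.png

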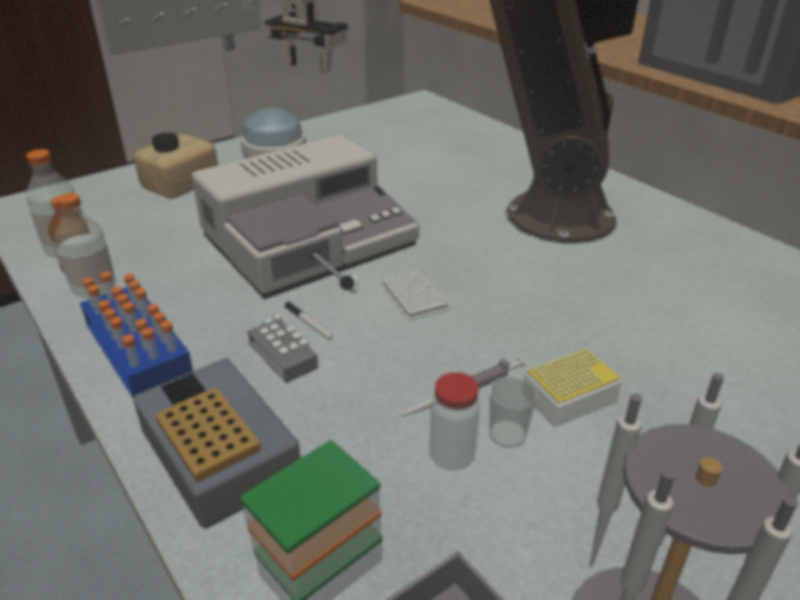

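View pics/top.png

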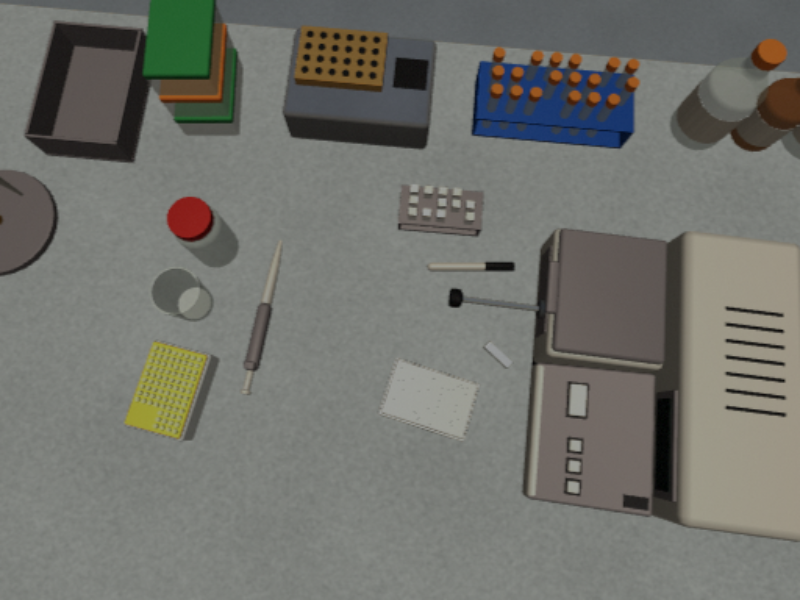

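The scene view shows the photometer with its rod and knob at about (347,283). In the top view the knob is at (456,298), the rod entry at (540,308), the measure key at (578,400) and the small keys at (574,445/466/487). The push direction is roughly world -y.

```bash
python3 - <<'E'
from h import *
def onplane(f,uv,h):
    T=np.linalg.inv(f["view"]); d=T[:3,:3]@np.array([(uv[0]-f["cx"])/f["fx"],(uv[1]-f["cy"])/f["fy"],1]); return T[:3,3]+d*(h-T[2,3])/d[2]
f=dict(np.load("top.npz")); P=pts(f); im=f["frame"]; s=.64
def blobs(mask,roi):
    m=np.zeros(mask.shape,np.uint8); x0,y0,x1,y1=[int(a*s) for a in roi]; m[y0:y1,x0:x1]=mask[y0:y1,x0:x1]
    n,l,st,c=cv2.connectedComponentsWithStats(m)
    return [(st[i,4],c[i].round(1),st[i,:4],P[l==i].mean(0).round(4),P[l==i].min(0).round(4),P[l==i].max(0).round(4)) for i in range(1,n) if st[i,4]>8]
g=im.max(2)
print("knob")
for b in blobs(g<45,(435,280,480,320)): print(*b, onplane(f,b[1],.075).round(4))
print("keys")
K=[]
for b in blobs(g>135,(555,375,600,500)): K.append(b[1]); print(*b,onplane(f,b[1],.073).round(4))
hz=P[...,2]; 
m=(hz>.05)&(hz<.1); 
print("highrod")
for b in blobs((hz>.062)&(hz<.09),(435,280,545,325)): print(*b)
# panel normal
v,u=np.mgrid[:384,:512]; r=(u>545*s)&(u<645*s)&(v>380*s)&(v<490*s)
Q=P[r]; A=np.c_[Q[:,:2],np.ones(len(Q))]; c=np.linalg.lstsq(A,Q[:,2],rcond=None)[0]; print("panel plane",c, "slope dir deg",np.degrees(np.arctan2(c[1],c[0])))
# back housing top box yaw
m=((hz>.14)&(hz<.175)&(g>80)).astype(np.uint8); m[:, :int(640*s)]=0
print("lid",np.median(P[int(300*s),int(600*s)]))
# chamber lid
m=((hz>.112)&(hz<.13)).astype(np.uint8); cs,_=cv2.findContours(m,0,1); cbig=max(cs,key=cv2.contourArea)
X=P[cbig[:,0,1],cbig[:,0,0],:2].astype(np.float32); print("chamber",cv2.minAreaRect(X))
m=((hz>.14)&(hz<.17)).astype(np.uint8); cs,_=cv2.findContours(m,0,1); cbig=max(cs,key=cv2.contourArea)
X=P[cbig[:,0,1],cbig[:,0,0],:2].astype(np.float32); print("back",cv2.minAreaRect(X))
f2=dict(np.load("scene.npz")); P2=pts(f2); g2=f2["frame"].max(2)
m=np.zeros(g2.shape,np.uint8); a,b,c,d=[int(x*s) for x in(332,270,362,296)]; m[b:d,a:c]=g2[b:d,a:c]<45
n,l,st,ce=cv2.connectedComponentsWithStats(m)
for i in range(1,n): print("scene knob",st[i],ce[i],P2[l==i].mean(0),onplane(f2,ce[i],.075))
cv2.imwrite("pics/crop.png",cv2.resize(im[175:325,260:430,::-1],None,fx=4,fy=4,interpolation=2))
E
```

```text
knob
82 [291.3 190.2] [288 185   8  12] [0.5867 0.0351 0.0939] [0.4108 0.026  0.0743] [0.6008 0.1071 0.8248] [0.591  0.0332 0.075 ]
keys
186 [369.5 255.5] [365 246  10  20] [ 0.4688 -0.1375  0.073 ] [ 0.4491 -0.1464  0.0691] [ 0.4886 -0.1285  0.0766] [ 0.4688 -0.1376  0.073 ]
40 [367.7 284.7] [365 282   7   7] [ 0.4099 -0.1353  0.0728] [ 0.4035 -0.141   0.0699] [ 0.4157 -0.1296  0.0754] [ 0.4099 -0.1352  0.073 ]
43 [367.3 298.1] [364 295   7   7] [ 0.3844 -0.1292  0.0907] [ 0.3776 -0.1404  0.0693] [0.4108 0.1071 0.8248] [ 0.3836 -0.135   0.073 ]
40 [366.4 311.2] [364 308   6   7] [ 0.3583 -0.1339  0.0729] [ 0.3525 -0.1395  0.0706] [ 0.3645 -0.1288  0.0767] [ 0.3582 -0.1338  0.073 ]
highrod
339 [316.9 193.5] [287 181  61  27] [ 0.5879 -0.0211  0.0798] [ 0.5645 -0.088   0.0623] [0.6261 0.0412 0.0898]
panel plane [0.00914411 0.47634849 0.14747174] slope dir deg 88.90027071221685
lid 0.11776285364370231
chamber ((0.5105320811271667, -0.16201530396938324), (0.16459456086158752, 0.3568226397037506), 89.55094146728516)
back ((0.5080806016921997, -0.3040199875831604), (0.14514920115470886, 0.35849034786224365), 86.95209503173828)
```

View pics/crop.png

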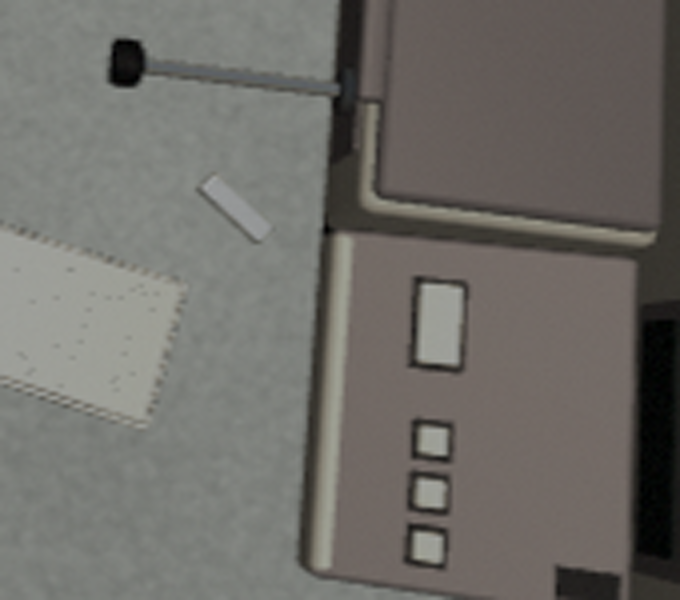

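The crop confirms the top-view layout: knob at crop (126,62), rod running to (340,90), long key at (440,325) and three small keys below it. The key row measures 59/85/111 mm at z = 73 mm, which matches. From it, instrument yaw is about -92°.

>>> jog_arm --targets '[{"dx": -28, "dy": 26, "dz": -6, "rz": -0.12, "gripper": 1}, {"dx": -56, "dy": 52, "dz": -12, "rz": -0.24, "gripper": 1}, {"dx": -84, "dy": 77, "dz": -18, "rz": -0.36, "gripper": 1}, {"dx": -112, "dy": 103, "dz": -24, "rz": -0.48, "gripper": 1}, {"dx": -140, "dy": 129, "dz": -30, "rz": -0.6, "gripper": 1}, {"dx": -168, "dy": 155, "dz": -36, "rz": -0.72, "gripper": 1}, {"dx": -196, "dy": 181, "dz": -42, "rz": -0.84, "gripper": 1}, {"dx": -224, "dy": 206, "dz": -48, "rz": -0.96, "gripper": 1}]' --force 20

```text
invalid input at $.targets[0]: expected keys dx, dy, dz, rx, ry, rz, gripper
```

```bash
cat >> h.py <<'E'
from scipy.spatial.transform import Rotation as R
def goal(p,rpy):
    s=arm.get_state(); r=R.from_euler('xyz',s['ee_rot']); d=r.inv().apply(np.array(p)-s['eef_pos'])*1e3
    w=(r.inv()*R.from_euler('xyz',rpy)).as_rotvec()
    print("t",round(s['t'],2),"pos",s['eef_pos'].round(4),"rpy",s['ee_rot'].round(4),"F",s['force'].round(2),"w",round(s['width'],4)); print("jog mm",d.round(1),"rot",w.round(4))
def onplane(f,uv,h):
    T=np.linalg.inv(f["view"]); d=T[:3,:3]@np.array([(uv[0]-f["cx"])/f["fx"],(uv[1]-f["cy"])/f["fy"],1]); return T[:3,3]+d*(h-T[2,3])/d[2]
E
python3 - <<'E'
from h import *
f=dict(np.load("top.npz")); P=pts(f)
for u in (298,305,315,325,335,342):
    col=P[188:202,u]; k=[i for i in range(14) if .07<col[i,2]<.09]
    g=f["frame"][188:202,u].max(1); print(u,[188+i for i in k], onplane(f,(u,188+np.mean(k)),.077).round(4) if k else None)
for uv in((287.3,190),(287.3,193)): print(onplane(f,uv,.075))
# front of housing under rod: chamber front wall points
m=(P[...,2]>.09)&(P[...,2]<.11)&(P[...,0]>.53)&(P[...,0]<.66)&(P[...,1]>-.12); print("front wall y",np.percentile(P[m][:,1],[5,50,95]))
goal((.59,.10,.077),(np.pi,0,-1.605))
E
```

```text
298 [190, 191, 192, 193] [0.5891 0.0189 0.077 ]
305 [191, 192, 193] [0.5894 0.004  0.077 ]
315 [192, 193, 194, 195] [ 0.5882 -0.0174  0.077 ]
325 [193, 194, 195, 196] [ 0.588  -0.0388  0.077 ]
335 [194, 195, 196, 197] [ 0.5879 -0.0601  0.077 ]
342 [195, 196, 197, 198] [ 0.5871 -0.0751  0.077 ]
[0.59065742 0.04174345 0.075     ]
[0.58409404 0.04126864 0.075     ]
front wall y [-0.09258968  0.36378562  0.40381367]
t 0.1 pos [ 0.2638 -0.6209  0.2477] rpy [ 3.1401e+00 -1.0000e-04 -2.7399e+00] F [-0.09  0.62  0.47] w 0.0877
jog mm [-582.1  535.7  171.4] rot [ 1.4000e-03  7.0000e-04 -1.1349e+00]
```

>>> jog_arm --targets '[{"dx": -28, "dy": 26, "dz": -6, "rx": 0, "ry": 0, "rz": -0.12, "gripper": 1}, {"dx": -56, "dy": 52, "dz": -12, "rx": 0, "ry": 0, "rz": -0.24, "gripper": 1}, {"dx": -84, "dy": 77, "dz": -18, "rx": 0, "ry": 0, "rz": -0.36, "gripper": 1}, {"dx": -112, "dy": 103, "dz": -24, "rx": 0, "ry": 0, "rz": -0.48, "gripper": 1}, {"dx": -140, "dy": 129, "dz": -30, "rx": 0, "ry": 0, "rz": -0.6, "gripper": 1}, {"dx": -168, "dy": 155, "dz": -36, "rx": 0, "ry": 0, "rz": -0.72, "gripper": 1}, {"dx": -196, "dy": 181, "dz": -42, "rx": 0, "ry": 0, "rz": -0.84, "gripper": 1}, {"dx": -224, "dy": 206, "dz": -48, "rx": 0, "ry": 0, "rz": -0.96, "gripper": 1}]' --force 20

```text
t: 0.77
eef_pos: [0.3896, -0.3421, 0.2967]
ee_rot: [3.141, 0.0, -1.774]
force: [1.7, -0.1, 0.1]
width: 0.0398
gripper_force: 0.0
```

```bash
python3 - <<'E'
from h import *
goal((.589,.11,.20),(np.pi,0,-1.60))
E
```

```text
t 0.77 pos [ 0.3896 -0.3421  0.2967] rpy [ 3.1414e+00  2.0000e-04 -1.7740e+00] F [ 1.72 -0.08  0.09] w 0.0398
jog mm [-483.  -104.1   96.8] rot [ 0.0002  0.0002 -0.174 ]
```

>>> jog_arm --targets '[{"dx": -39, "dy": -8, "dz": 0, "rx": 0, "ry": 0, "rz": -0.06, "gripper": 1}, {"dx": -78, "dy": -17, "dz": 0, "rx": 0, "ry": 0, "rz": -0.12, "gripper": 1}, {"dx": -117, "dy": -25, "dz": 0, "rx": 0, "ry": 0, "rz": -0.174, "gripper": 1}, {"dx": -156, "dy": -34, "dz": 0, "rx": 0, "ry": 0, "rz": -0.174, "gripper": 1}, {"dx": -195, "dy": -42, "dz": 0, "rx": 0, "ry": 0, "rz": -0.174, "gripper": 1}, {"dx": -234, "dy": -50, "dz": 0, "rx": 0, "ry": 0, "rz": -0.174, "gripper": 1}, {"dx": -273, "dy": -59, "dz": 0, "rx": 0, "ry": 0, "rz": -0.174, "gripper": 1}, {"dx": -312, "dy": -67, "dz": 0, "rx": 0, "ry": 0, "rz": -0.174, "gripper": 1}]'

```text
t: 1.43
eef_pos: [0.52, -0.0507, 0.2966]
ee_rot: [-3.142, 0.0, -1.606]
force: [0.3, -0.5, 0.1]
width: 0.0004
gripper_force: 0.0
```

```bash
python3 - <<'E'
from h import *
goal((.589,.10,.082),(np.pi,0,-1.60))
E
```

```text
t 1.43 pos [ 0.52   -0.0507  0.2966] rpy [-3.1416e+00  1.0000e-04 -1.6055e+00] F [ 0.28 -0.48  0.1 ] w 0.0004
jog mm [-153.   -63.7  214.6] rot [-0.      0.0001 -0.0055]
```

>>> jog_arm --targets '[{"dx": -38, "dy": -16, "dz": 0, "rx": 0, "ry": 0, "rz": 0, "gripper": 1}, {"dx": -76, "dy": -32, "dz": 0, "rx": 0, "ry": 0, "rz": 0, "gripper": 1}, {"dx": -114, "dy": -48, "dz": 0, "rx": 0, "ry": 0, "rz": 0, "gripper": 1}, {"dx": -153, "dy": -64, "dz": 0, "rx": 0, "ry": 0, "rz": 0, "gripper": 1}, {"dx": -153, "dy": -64, "dz": 35, "rx": 0, "ry": 0, "rz": 0, "gripper": 1}, {"dx": -153, "dy": -64, "dz": 70, "rx": 0, "ry": 0, "rz": 0, "gripper": 1}, {"dx": -153, "dy": -64, "dz": 105, "rx": 0, "ry": 0, "rz": 0, "gripper": 1}, {"dx": -153, "dy": -64, "dz": 140, "rx": 0, "ry": 0, "rz": 0, "gripper": 1}]'

```text
t: 2.1
eef_pos: [0.5887, 0.0983, 0.1548]
ee_rot: [3.141, 0.0, -1.605]
force: [1.1, -0.3, -0.3]
width: 0.0006
gripper_force: 0.0
```

>>> jog_arm --targets '[{"dx": 0, "dy": 0, "dz": 25, "rx": 0, "ry": 0, "rz": 0, "gripper": 1}, {"dx": 0, "dy": 0, "dz": 50, "rx": 0, "ry": 0, "rz": 0, "gripper": 1}, {"dx": 0, "dy": 0, "dz": 65, "rx": 0, "ry": 0, "rz": 0, "gripper": 1}, {"dx": 0, "dy": 0, "dz": 74, "rx": 0, "ry": 0, "rz": 0, "gripper": 1}, {"dx": 10, "dy": 0, "dz": 74, "rx": 0, "ry": 0, "rz": 0, "gripper": 1}, {"dx": 20, "dy": 0, "dz": 74, "rx": 0, "ry": 0, "rz": 0, "gripper": 1}, {"dx": 30, "dy": 0, "dz": 74, "rx": 0, "ry": 0, "rz": 0, "gripper": 1}, {"dx": 30, "dy": 0, "dz": 74, "rx": 0, "ry": 0, "rz": 0, "gripper": 1}]'

```text
t: 2.77
eef_pos: [0.5884, 0.0661, 0.0837]
ee_rot: [-3.14, 0.001, -1.607]
force: [-0.1, 0.3, -0.8]
width: 0.0006
gripper_force: 0.0
```

```bash
python3 - <<'E'
from h import *
goal((.589,.05,.082),(np.pi,0,-1.60))
f=grab("top"); cv2.imwrite("pics/t2.png",cv2.resize(f["frame"][140:260,240:400,::-1],None,fx=4,fy=4,interpolation=2))
f=grab("wrist"); cv2.imwrite("pics/w2.png",f["frame"][:,:,::-1])
E
```

```text
t 2.77 pos [0.5884 0.0661 0.0837] rpy [-3.1403e+00  6.0000e-04 -1.6073e+00] F [-0.1   0.33 -0.85] w 0.0006
jog mm [16.1 -1.2  1.7] rot [-0.0013  0.0006 -0.0073]
```

View pics/w2.png

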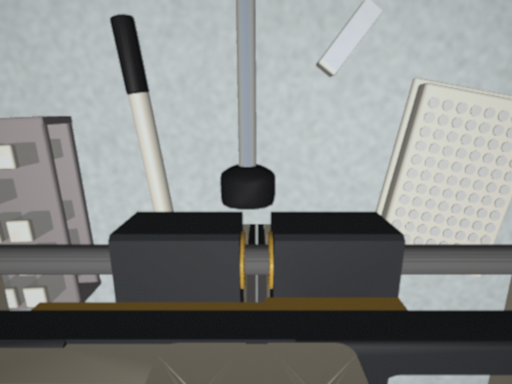

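The wrist view shows the knob at (248,187), centred in front of the closed fingers at column 256. The pen, cuvette and plate are well clear.

>>> jog_arm --targets '[{"dx": 3, "dy": -1, "dz": 1, "rx": 0, "ry": 0, "rz": 0, "gripper": 1}, {"dx": 6, "dy": -1, "dz": 1, "rx": 0, "ry": 0, "rz": 0, "gripper": 1}, {"dx": 9, "dy": -1, "dz": 1, "rx": 0, "ry": 0, "rz": 0, "gripper": 1}, {"dx": 12, "dy": -1, "dz": 1, "rx": 0, "ry": 0, "rz": 0, "gripper": 1}, {"dx": 14, "dy": -1, "dz": 1, "rx": 0, "ry": 0, "rz": 0, "gripper": 1}, {"dx": 16, "dy": -1, "dz": 1, "rx": 0, "ry": 0, "rz": 0, "gripper": 1}, {"dx": 16, "dy": -1, "dz": 1, "rx": 0, "ry": 0, "rz": 0, "gripper": 1}, {"dx": 16, "dy": -1, "dz": 1, "rx": 0, "ry": 0, "rz": 0, "gripper": 1}]'

```text
t: 3.53
eef_pos: [0.5886, 0.0518, 0.0816]
ee_rot: [3.142, -0.0, -1.606]
force: [-0.3, -0.6, 0.2]
width: 0.0004
gripper_force: 0.0
```

```bash
cat >> h.py <<'E'
def knob():
    "rod position y (m, world) of the knob's rear edge from wrist view, and its row"
    s=arm.get_state(); f=grab("wrist"); g=f["frame"].max(2).astype(int); T=np.linalg.inv(f["view"])
    rows=[]
    for u in list(range(228,238))+list(range(261,270)):
        c=g[60:230,u]; k=np.where(c<60)[0]
        if len(k): rows.append(60+k[0])
    r=np.median(rows); p=onplane(f,(248,r),.085)
    print("t",round(s['t'],2),"tcp",s['eef_pos'].round(4),"F",s['force'].round(2),"row",r,"knob rear y",p[1].round(4),"x",p[0].round(4)); return f
E
python3 - <<'E'
from h import *
f=knob(); cv2.imwrite("pics/w3.png",f["frame"][:,:,::-1])
E
```

```text
t 3.53 tcp [0.5886 0.0518 0.0816] F [-0.3  -0.58  0.18] row 196.0 knob rear y 0.0224 x 0.5903
```

View pics/w3.png

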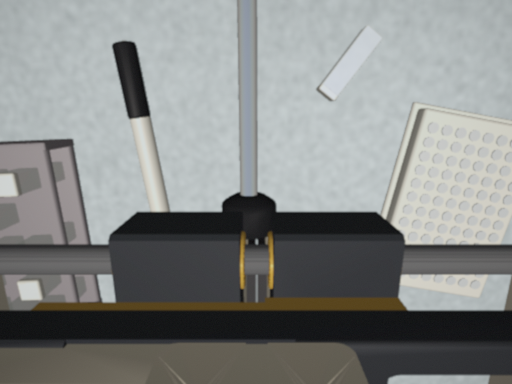

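The knob has moved to row ~196 at its rear edge, and its face now sits just ahead of the fingers at about y = 0.040. Next is a slow push.

>>> jog_arm --targets '[{"dx": 1, "dy": 0, "dz": 0, "rx": 0, "ry": 0, "rz": 0, "gripper": 1}, {"dx": 2, "dy": 0, "dz": 0, "rx": 0, "ry": 0, "rz": 0, "gripper": 1}, {"dx": 3, "dy": 0, "dz": 0, "rx": 0, "ry": 0, "rz": 0, "gripper": 1}, {"dx": 4, "dy": 0, "dz": 0, "rx": 0, "ry": 0, "rz": 0, "gripper": 1}, {"dx": 5, "dy": 0, "dz": 0, "rx": 0, "ry": 0, "rz": 0, "gripper": 1}, {"dx": 6, "dy": 0, "dz": 0, "rx": 0, "ry": 0, "rz": 0, "gripper": 1}, {"dx": 6, "dy": 0, "dz": 0, "rx": 0, "ry": 0, "rz": 0, "gripper": 1}, {"dx": 6, "dy": 0, "dz": 0, "rx": 0, "ry": 0, "rz": 0, "gripper": 1}]'

```text
t: 4.25
eef_pos: [0.5882, 0.0456, 0.0816]
ee_rot: [3.141, -0.0, -1.606]
force: [-0.4, -0.2, 0.3]
width: 0.0004
gripper_force: 0.0
```

```bash
python3 -c "from h import *;knob()"
```

```text
t 4.25 tcp [0.5882 0.0456 0.0816] F [-0.43 -0.23  0.32] row 197.0 knob rear y 0.0166 x 0.59
```

>>> jog_arm --targets '[{"dx": 0.5, "dy": 0, "dz": 0, "rx": 0, "ry": 0, "rz": 0, "gripper": 1}, {"dx": 1, "dy": 0, "dz": 0, "rx": 0, "ry": 0, "rz": 0, "gripper": 1}, {"dx": 1.5, "dy": 0, "dz": 0, "rx": 0, "ry": 0, "rz": 0, "gripper": 1}, {"dx": 2, "dy": 0, "dz": 0, "rx": 0, "ry": 0, "rz": 0, "gripper": 1}, {"dx": 2.5, "dy": 0, "dz": 0, "rx": 0, "ry": 0, "rz": 0, "gripper": 1}, {"dx": 3, "dy": 0, "dz": 0, "rx": 0, "ry": 0, "rz": 0, "gripper": 1}, {"dx": 3, "dy": 0, "dz": 0, "rx": 0, "ry": 0, "rz": 0, "gripper": 1}, {"dx": 3, "dy": 0, "dz": 0, "rx": 0, "ry": 0, "rz": 0, "gripper": 1}]'

```text
t: 4.97
eef_pos: [0.5882, 0.0428, 0.0816]
ee_rot: [3.142, -0.0, -1.606]
force: [-0.3, 0.0, 0.6]
width: 0.0003
gripper_force: 0.0
```

```bash
python3 -c "from h import *;knob()"
```

```text
t 4.97 tcp [0.5882 0.0428 0.0816] F [-0.27  0.01  0.55] row 196.0 knob rear y 0.0133 x 0.59
```

>>> jog_arm --targets '[{"dx": 0.5, "dy": 0, "dz": 0, "rx": 0, "ry": 0, "rz": 0, "gripper": 1}, {"dx": 1, "dy": 0, "dz": 0, "rx": 0, "ry": 0, "rz": 0, "gripper": 1}, {"dx": 1.5, "dy": 0, "dz": 0, "rx": 0, "ry": 0, "rz": 0, "gripper": 1}, {"dx": 2, "dy": 0, "dz": 0, "rx": 0, "ry": 0, "rz": 0, "gripper": 1}, {"dx": 2.5, "dy": 0, "dz": 0, "rx": 0, "ry": 0, "rz": 0, "gripper": 1}, {"dx": 3, "dy": 0, "dz": 0, "rx": 0, "ry": 0, "rz": 0, "gripper": 1}, {"dx": 3, "dy": 0, "dz": 0, "rx": 0, "ry": 0, "rz": 0, "gripper": 1}, {"dx": 3, "dy": 0, "dz": 0, "rx": 0, "ry": 0, "rz": 0, "gripper": 1}]'

```text
t: 5.68
eef_pos: [0.5882, 0.0403, 0.0816]
ee_rot: [-3.141, 0.0, -1.606]
force: [-0.8, 5.4, -0.5]
width: 0.0004
gripper_force: 2.5
```

```bash
python3 -c "from h import *;knob()"
```

```text
t 5.68 tcp [0.5882 0.0403 0.0816] F [-0.77  5.39 -0.52] row 197.0 knob rear y 0.0113 x 0.59
```

>>> jog_arm --targets '[{"dx": 0.5, "dy": 0, "dz": 0, "rx": 0, "ry": 0, "rz": 0, "gripper": 1}, {"dx": 1, "dy": 0, "dz": 0, "rx": 0, "ry": 0, "rz": 0, "gripper": 1}, {"dx": 1.5, "dy": 0, "dz": 0, "rx": 0, "ry": 0, "rz": 0, "gripper": 1}, {"dx": 2, "dy": 0, "dz": 0, "rx": 0, "ry": 0, "rz": 0, "gripper": 1}, {"dx": 2.5, "dy": 0, "dz": 0, "rx": 0, "ry": 0, "rz": 0, "gripper": 1}, {"dx": 3, "dy": 0, "dz": 0, "rx": 0, "ry": 0, "rz": 0, "gripper": 1}, {"dx": 3, "dy": 0, "dz": 0, "rx": 0, "ry": 0, "rz": 0, "gripper": 1}, {"dx": 3, "dy": 0, "dz": 0, "rx": 0, "ry": 0, "rz": 0, "gripper": 1}]'

```text
t: 6.4
eef_pos: [0.588, 0.0366, 0.0816]
ee_rot: [3.142, -0.0, -1.606]
force: [0.3, 1.5, 0.0]
width: 0.0007
gripper_force: 0.8
```

```bash
python3 -c "from h import *;knob()"
```

```text
t 6.4 tcp [0.588  0.0366 0.0816] F [0.3  1.5  0.02] row 197.0 knob rear y 0.0076 x 0.5898
```

>>> jog_arm --targets '[{"dx": 0.5, "dy": 0, "dz": 0, "rx": 0, "ry": 0, "rz": 0, "gripper": 1}, {"dx": 1, "dy": 0, "dz": 0, "rx": 0, "ry": 0, "rz": 0, "gripper": 1}, {"dx": 1.5, "dy": 0, "dz": 0, "rx": 0, "ry": 0, "rz": 0, "gripper": 1}, {"dx": 2, "dy": 0, "dz": 0, "rx": 0, "ry": 0, "rz": 0, "gripper": 1}, {"dx": 2, "dy": 0, "dz": 0, "rx": 0, "ry": 0, "rz": 0, "gripper": 1}, {"dx": 2, "dy": 0, "dz": 0, "rx": 0, "ry": 0, "rz": 0, "gripper": 1}, {"dx": 2, "dy": 0, "dz": 0, "rx": 0, "ry": 0, "rz": 0, "gripper": 1}, {"dx": 2, "dy": 0, "dz": 0, "rx": 0, "ry": 0, "rz": 0, "gripper": 1}]'

```text
t: 7.12
eef_pos: [0.5878, 0.0347, 0.0815]
ee_rot: [3.141, -0.0, -1.606]
force: [0.2, -0.9, 0.2]
width: 0.0007
gripper_force: 0.0
```

```bash
python3 -c "from h import *;knob()"
```

```text
t 7.12 tcp [0.5878 0.0347 0.0815] F [ 0.24 -0.95  0.18] row 197.0 knob rear y 0.0056 x 0.5896
```

>>> jog_arm --targets '[{"dx": 0.5, "dy": 0, "dz": 0, "rx": 0, "ry": 0, "rz": 0, "gripper": 1}, {"dx": 1, "dy": 0, "dz": 0, "rx": 0, "ry": 0, "rz": 0, "gripper": 1}, {"dx": 1.5, "dy": 0, "dz": 0, "rx": 0, "ry": 0, "rz": 0, "gripper": 1}, {"dx": 2, "dy": 0, "dz": 0, "rx": 0, "ry": 0, "rz": 0, "gripper": 1}, {"dx": 2, "dy": 0, "dz": 0, "rx": 0, "ry": 0, "rz": 0, "gripper": 1}, {"dx": 2, "dy": 0, "dz": 0, "rx": 0, "ry": 0, "rz": 0, "gripper": 1}, {"dx": 2, "dy": 0, "dz": 0, "rx": 0, "ry": 0, "rz": 0, "gripper": 1}, {"dx": 2, "dy": 0, "dz": 0, "rx": 0, "ry": 0, "rz": 0, "gripper": 1}]'

```text
t: 7.83
eef_pos: [0.5879, 0.0329, 0.0815]
ee_rot: [3.142, -0.0, -1.606]
force: [-0.2, -0.3, -0.8]
width: 0.0004
gripper_force: 0.0
```

```bash
python3 - <<'E'
from h import *
f=knob(); cv2.imwrite("pics/w4.png",f["frame"][:,:,::-1])
E
```

```text
t 7.83 tcp [0.5879 0.0329 0.0815] F [-0.23 -0.31 -0.79] row 196.0 knob rear y 0.0034 x 0.5897
```

View pics/w4.png

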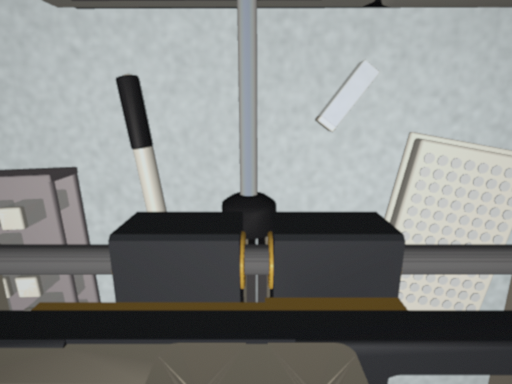

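The knob is still against the fingers (rear edge row 196), so it has not snapped yet. I'll go on.

>>> jog_arm --targets '[{"dx": 0.5, "dy": 0, "dz": 0, "rx": 0, "ry": 0, "rz": 0, "gripper": 1}, {"dx": 1, "dy": 0, "dz": 0, "rx": 0, "ry": 0, "rz": 0, "gripper": 1}, {"dx": 1.5, "dy": 0, "dz": 0, "rx": 0, "ry": 0, "rz": 0, "gripper": 1}, {"dx": 2, "dy": 0, "dz": 0, "rx": 0, "ry": 0, "rz": 0, "gripper": 1}, {"dx": 2, "dy": 0, "dz": 0, "rx": 0, "ry": 0, "rz": 0, "gripper": 1}, {"dx": 2, "dy": 0, "dz": 0, "rx": 0, "ry": 0, "rz": 0, "gripper": 1}, {"dx": 2, "dy": 0, "dz": 0, "rx": 0, "ry": 0, "rz": 0, "gripper": 1}, {"dx": 2, "dy": 0, "dz": 0, "rx": 0, "ry": 0, "rz": 0, "gripper": 1}]'

```text
t: 8.55
eef_pos: [0.5878, 0.0309, 0.0816]
ee_rot: [-3.142, -0.0, -1.606]
force: [0.3, 0.6, -0.2]
width: 0.0005
gripper_force: 0.0
```

```bash
python3 - <<'E'
from h import *
f=knob()
s=grab("scene")["frame"]; s0=np.load("scene.npz")["frame"]
cv2.imwrite("pics/s5.png",cv2.resize(np.hstack([s0[150:205,180:250],s[150:205,180:250]])[:,:,::-1],None,fx=5,fy=5,interpolation=2))
E
```

```text
t 8.55 tcp [0.5878 0.0309 0.0816] F [ 0.35  0.65 -0.21] row 186.0 knob rear y -0.0029 x 0.5894
```

View pics/s5.png

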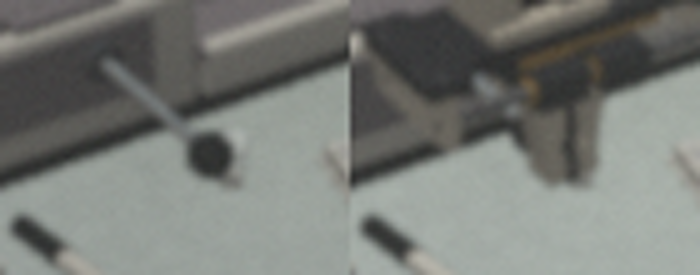

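The scene crop shows the fingers in front of the chamber. The wrist row dropped from 196 to 186, so click 1 happened with the rod snapping ahead. Stop-1 contact is at TCP y ≈ 0.026, which puts click 2 near 0.017 and click 3 near 0.001.

>>> jog_arm --targets '[{"dx": 2, "dy": 0, "dz": 0, "rx": 0, "ry": 0, "rz": 0, "gripper": 1}, {"dx": 4, "dy": 0, "dz": 0, "rx": 0, "ry": 0, "rz": 0, "gripper": 1}, {"dx": 6, "dy": 0, "dz": 0, "rx": 0, "ry": 0, "rz": 0, "gripper": 1}, {"dx": 8, "dy": 0, "dz": 0, "rx": 0, "ry": 0, "rz": 0, "gripper": 1}, {"dx": 9.5, "dy": 0, "dz": 0, "rx": 0, "ry": 0, "rz": 0, "gripper": 1}, {"dx": 11, "dy": 0, "dz": 0, "rx": 0, "ry": 0, "rz": 0, "gripper": 1}, {"dx": 12, "dy": 0, "dz": 0, "rx": 0, "ry": 0, "rz": 0, "gripper": 1}, {"dx": 12, "dy": 0, "dz": 0, "rx": 0, "ry": 0, "rz": 0, "gripper": 1}]'

```text
t: 9.32
eef_pos: [0.5873, 0.0186, 0.0816]
ee_rot: [3.142, -0.0, -1.606]
force: [0.3, 0.8, 0.5]
width: 0.0007
gripper_force: 0.4
```

```bash
python3 -c "from h import *;knob()"
```

```text
t 9.32 tcp [0.5873 0.0186 0.0816] F [0.33 0.84 0.52] row 197.0 knob rear y -0.0105 x 0.5892
```

>>> jog_arm --targets '[{"dx": 0.5, "dy": 0, "dz": 0, "rx": 0, "ry": 0, "rz": 0, "gripper": 1}, {"dx": 1, "dy": 0, "dz": 0, "rx": 0, "ry": 0, "rz": 0, "gripper": 1}, {"dx": 1.5, "dy": 0, "dz": 0, "rx": 0, "ry": 0, "rz": 0, "gripper": 1}, {"dx": 2, "dy": 0, "dz": 0, "rx": 0, "ry": 0, "rz": 0, "gripper": 1}, {"dx": 2.5, "dy": 0, "dz": 0, "rx": 0, "ry": 0, "rz": 0, "gripper": 1}, {"dx": 3, "dy": 0, "dz": 0, "rx": 0, "ry": 0, "rz": 0, "gripper": 1}, {"dx": 3, "dy": 0, "dz": 0, "rx": 0, "ry": 0, "rz": 0, "gripper": 1}, {"dx": 3, "dy": 0, "dz": 0, "rx": 0, "ry": 0, "rz": 0, "gripper": 1}]'

```text
t: 10.03
eef_pos: [0.5872, 0.0158, 0.0816]
ee_rot: [3.141, -0.0, -1.606]
force: [0.3, 0.1, -0.5]
width: 0.0004
gripper_force: 0.0
```

```bash
python3 -c "from h import *;knob()"
```

```text
t 10.03 tcp [0.5872 0.0158 0.0816] F [ 0.33  0.06 -0.48] row 184.0 knob rear y -0.0189 x 0.5888
```

Click 2: the knob advanced exactly 16 mm, from -0.0029 to -0.0189. Now the third, more gently.

>>> jog_arm --targets '[{"dx": 2, "dy": 0, "dz": 0, "rx": 0, "ry": 0, "rz": 0, "gripper": 1}, {"dx": 4, "dy": 0, "dz": 0, "rx": 0, "ry": 0, "rz": 0, "gripper": 1}, {"dx": 6, "dy": 0, "dz": 0, "rx": 0, "ry": 0, "rz": 0, "gripper": 1}, {"dx": 8, "dy": 0, "dz": 0, "rx": 0, "ry": 0, "rz": 0, "gripper": 1}, {"dx": 9.5, "dy": 0, "dz": 0, "rx": 0, "ry": 0, "rz": 0, "gripper": 1}, {"dx": 11, "dy": 0, "dz": 0, "rx": 0, "ry": 0, "rz": 0, "gripper": 1}, {"dx": 12, "dy": 0, "dz": 0, "rx": 0, "ry": 0, "rz": 0, "gripper": 1}, {"dx": 12.5, "dy": 0, "dz": 0, "rx": 0, "ry": 0, "rz": 0, "gripper": 1}]'

```text
t: 10.75
eef_pos: [0.5868, 0.0034, 0.0816]
ee_rot: [-3.142, 0.0, -1.606]
force: [-1.1, 2.0, 0.9]
width: 0.0001
gripper_force: 1.2
```

```bash
python3 -c "from h import *;knob()"
```

```text
t 10.75 tcp [0.5868 0.0034 0.0816] F [-1.13  2.04  0.94] row 67.0 knob rear y -0.0779 x 0.5864
```

>>> jog_arm --targets '[{"dx": 0.4, "dy": 0, "dz": 0, "rx": 0, "ry": 0, "rz": 0, "gripper": 1}, {"dx": 0.8, "dy": 0, "dz": 0, "rx": 0, "ry": 0, "rz": 0, "gripper": 1}, {"dx": 1.2, "dy": 0, "dz": 0, "rx": 0, "ry": 0, "rz": 0, "gripper": 1}, {"dx": 1.6, "dy": 0, "dz": 0, "rx": 0, "ry": 0, "rz": 0, "gripper": 1}, {"dx": 2, "dy": 0, "dz": 0, "rx": 0, "ry": 0, "rz": 0, "gripper": 1}, {"dx": 2.5, "dy": 0, "dz": 0, "rx": 0, "ry": 0, "rz": 0, "gripper": 1}, {"dx": 2.5, "dy": 0, "dz": 0, "rx": 0, "ry": 0, "rz": 0, "gripper": 1}, {"dx": 2.5, "dy": 0, "dz": 0, "rx": 0, "ry": 0, "rz": 0, "gripper": 1}]'

```text
t: 11.47
eef_pos: [0.5867, 0.0008, 0.0815]
ee_rot: [3.141, -0.0, -1.606]
force: [-0.3, -0.4, 0.8]
width: 0.0004
gripper_force: 0.0
```

```bash
python3 -c "from h import *;knob()"
```

```text
t 11.47 tcp [0.5867 0.0008 0.0815] F [-0.32 -0.43  0.79] row 74.0 knob rear y -0.078 x 0.5864
```

```bash
sed -i 's/g\[60:230,u\]/g[140:230,u]/; s/60+k\[0\]/140+k[0]/' h.py; python3 -c "from h import *;knob()"
```

```text
t 11.52 tcp [0.5867 0.0008 0.0816] F [-0.29  1.58  0.28] row 196.0 knob rear y -0.0287 x 0.5885
```

>>> jog_arm --targets '[{"dx": 0.3, "dy": 0, "dz": 0, "rx": 0, "ry": 0, "rz": 0, "gripper": 1}, {"dx": 0.6, "dy": 0, "dz": 0, "rx": 0, "ry": 0, "rz": 0, "gripper": 1}, {"dx": 0.9, "dy": 0, "dz": 0, "rx": 0, "ry": 0, "rz": 0, "gripper": 1}, {"dx": 1.2, "dy": 0, "dz": 0, "rx": 0, "ry": 0, "rz": 0, "gripper": 1}, {"dx": 1.2, "dy": 0, "dz": 0, "rx": 0, "ry": 0, "rz": 0, "gripper": 1}, {"dx": 1.2, "dy": 0, "dz": 0, "rx": 0, "ry": 0, "rz": 0, "gripper": 1}, {"dx": 1.2, "dy": 0, "dz": 0, "rx": 0, "ry": 0, "rz": 0, "gripper": 1}, {"dx": 1.2, "dy": 0, "dz": 0, "rx": 0, "ry": 0, "rz": 0, "gripper": 1}]'

```text
t: 12.23
eef_pos: [0.5867, -0.0002, 0.0815]
ee_rot: [3.142, 0.0, -1.606]
force: [-0.2, 0.8, 0.1]
width: 0.0001
gripper_force: 0.0
```

```bash
python3 -c "from h import *;knob()"
```

```text
t 12.23 tcp [ 5.867e-01 -2.000e-04  8.150e-02] F [-0.2   0.76  0.15] row 184.0 knob rear y -0.035 x 0.5883
```

Click 3: the knob rear edge is at -0.0350 against a predicted -0.0349, off the finger with the force gone. Now retreat, rise and go over to the measure key.

>>> jog_arm --targets '[{"dx": -15, "dy": 0, "dz": 0, "rx": 0, "ry": 0, "rz": 0, "gripper": 1}, {"dx": -30, "dy": 0, "dz": 0, "rx": 0, "ry": 0, "rz": 0, "gripper": 1}, {"dx": -30, "dy": 0, "dz": -25, "rx": 0, "ry": 0, "rz": 0, "gripper": 1}, {"dx": -30, "dy": 0, "dz": -50, "rx": 0, "ry": 0, "rz": 0, "gripper": 1}, {"dx": -30, "dy": 0, "dz": -80, "rx": 0, "ry": 0, "rz": 0, "gripper": 1}, {"dx": -30, "dy": 0, "dz": -110, "rx": 0, "ry": 0, "rz": 0, "gripper": 1}, {"dx": -30, "dy": 0, "dz": -135, "rx": 0, "ry": 0, "rz": 0, "gripper": 1}, {"dx": -30, "dy": 0, "dz": -135, "rx": 0, "ry": 0, "rz": 0, "gripper": 1}]'

```text
t: 12.95
eef_pos: [0.5905, 0.0309, 0.2227]
ee_rot: [-3.133, 0.002, -1.604]
force: [0.3, -0.3, -0.0]
width: 0.0007
gripper_force: 0.0
```

```bash
python3 - <<'E'
from h import *
f=grab("top"); P=pts(f); im=f["frame"]; g=im.max(2)
m=np.zeros(g.shape,np.uint8); m[240:320,355:385]=g[240:320,355:385]>135
n,l,st,c=cv2.connectedComponentsWithStats(m)
for i in range(1,n):
    if st[i,4]>8: print(st[i],onplane(f,c[i],.073).round(4))
goal((.4688,-.1355,.215),(np.pi,0,-1.605))
E
```

```text
[ 355  240   30   80 2195] [ 0.4212 -0.1392  0.073 ]
t 13.0 pos [0.5893 0.0308 0.2199] rpy [-3.1358e+00  1.9000e-03 -1.6049e+00] F [ 0.52 -0.24 -0.45] w 0.0007
jog mm [170.4 114.8   3.9] rot [-0.0058  0.0019  0.0001]
```

>>> jog_arm --targets '[{"dx": 28, "dy": 19, "dz": 0, "rx": 0, "ry": 0, "rz": 0, "gripper": 1}, {"dx": 56, "dy": 38, "dz": 0, "rx": 0, "ry": 0, "rz": 0, "gripper": 1}, {"dx": 85, "dy": 57, "dz": 0, "rx": 0, "ry": 0, "rz": 0, "gripper": 1}, {"dx": 113, "dy": 76, "dz": 0, "rx": 0, "ry": 0, "rz": 0, "gripper": 1}, {"dx": 141, "dy": 95, "dz": 0, "rx": 0, "ry": 0, "rz": 0, "gripper": 1}, {"dx": 169, "dy": 113, "dz": 0, "rx": 0, "ry": 0, "rz": 0, "gripper": 1}, {"dx": 169, "dy": 113, "dz": 0, "rx": 0, "ry": 0, "rz": 0, "gripper": 1}, {"dx": 169, "dy": 113, "dz": 0, "rx": 0, "ry": 0, "rz": 0, "gripper": 1}]'

```text
t: 13.67
eef_pos: [0.4678, -0.1359, 0.2161]
ee_rot: [3.141, 0.0, -1.608]
force: [0.7, -0.1, -0.3]
width: 0.0002
gripper_force: 0.0
```

```bash
python3 - <<'E'
from h import *
f=grab("wrist"); cv2.imwrite("pics/w6.png",f["frame"][:,:,::-1])
g=f["frame"].min(2); n,l,st,c=cv2.connectedComponentsWithStats((g>150).astype(np.uint8))
for i in range(1,n):
    if st[i,4]>60: print(st[i],c[i].round(1),onplane(f,c[i],.073).round(4))
goal((.4688,-.1355,.102),(np.pi,0,-1.605))
E
```

```text
[    0     0   512   244 46693] [341.1  80.2] [ 0.3934 -0.2229  0.073 ]
[220  60 127   3 311] [276.6  60.8] [ 0.4464 -0.2399  0.073 ]
[   0   68  194  144 1922] [156.2 116.7] [ 0.5494 -0.1994  0.073 ]
[  199    74   174   122 10782] [260.5 116.4] [ 0.4609 -0.1964  0.073 ]
[   28    76   149   166 19858] [103.  149.2] [ 0.5987 -0.1738  0.073 ]
[ 231  174   47   24 1028] [253.5 185.6] [ 0.4692 -0.1365  0.073 ]
[311 178  17  15 236] [319.4 185. ] [ 0.4104 -0.1348  0.073 ]
[340 178  18  16 242] [348.2 185. ] [ 0.3846 -0.1338  0.073 ]
[369 178  18  15 241] [377.3 184.9] [ 0.3586 -0.1329  0.073 ]
[   2  275  105   27 1881] [ 58.5 285.7] [ 0.6622 -0.044   0.073 ]
[105 275  10  27 169] [109.9 286.6] [ 0.6126 -0.0412  0.073 ]
[ 399  275  112   35 3726] [454.  291.7] [ 0.2776 -0.0228  0.073 ]
[388 375 101   9 791] [438.6 379.5] [0.2821 0.0811 0.073 ]
t 13.72 pos [ 0.4687 -0.1353  0.2162] rpy [ 3.1414e+00  1.0000e-04 -1.6068e+00] F [-0.25  0.82 -0.23] w 0.0004
jog mm [  0.2  -0.2 114.2] rot [ 0.0002  0.0001 -0.0018]
```

View pics/w6.png

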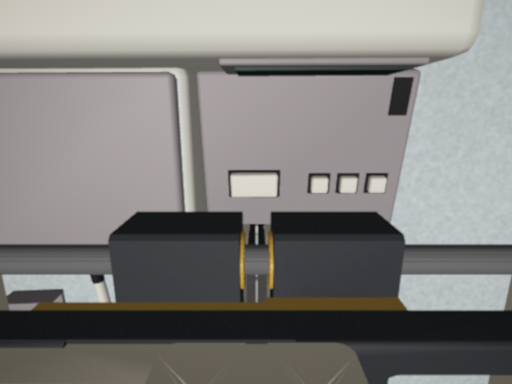

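The wrist view shows the key at (253,186), i.e. (0.469, -0.1365), directly under the tool. The small keys sit well to the right, at columns 319–377. I'll descend to just above the key.

>>> jog_arm --targets '[{"dx": 0, "dy": 0, "dz": 22, "rx": 0, "ry": 0, "rz": 0, "gripper": 1}, {"dx": 0, "dy": 0, "dz": 44, "rx": 0, "ry": 0, "rz": 0, "gripper": 1}, {"dx": 0, "dy": 0, "dz": 64, "rx": 0, "ry": 0, "rz": 0, "gripper": 1}, {"dx": 0, "dy": 0, "dz": 82, "rx": 0, "ry": 0, "rz": 0, "gripper": 1}, {"dx": 0, "dy": 0, "dz": 98, "rx": 0, "ry": 0, "rz": 0, "gripper": 1}, {"dx": 0, "dy": 0, "dz": 108, "rx": 0, "ry": 0, "rz": 0, "gripper": 1}, {"dx": 0, "dy": 0, "dz": 114, "rx": 0, "ry": 0, "rz": 0, "gripper": 1}, {"dx": 0, "dy": 0, "dz": 114, "rx": 0, "ry": 0, "rz": 0, "gripper": 1}]'

```text
t: 14.38
eef_pos: [0.4686, -0.1344, 0.1009]
ee_rot: [3.139, -0.0, -1.605]
force: [-0.8, -0.6, -0.1]
width: 0.0002
gripper_force: 0.0
```

>>> jog_arm --targets '[{"dx": 0, "dy": 0, "dz": 0.8, "rx": 0, "ry": 0, "rz": 0, "gripper": 1}, {"dx": 0, "dy": 0, "dz": 1.6, "rx": 0, "ry": 0, "rz": 0, "gripper": 1}, {"dx": 0, "dy": 0, "dz": 2.4, "rx": 0, "ry": 0, "rz": 0, "gripper": 1}, {"dx": 0, "dy": 0, "dz": 3.2, "rx": 0, "ry": 0, "rz": 0, "gripper": 1}, {"dx": 0, "dy": 0, "dz": 4, "rx": 0, "ry": 0, "rz": 0, "gripper": 1}, {"dx": 0, "dy": 0, "dz": 5, "rx": 0, "ry": 0, "rz": 0, "gripper": 1}, {"dx": 0, "dy": 0, "dz": 6, "rx": 0, "ry": 0, "rz": 0, "gripper": 1}, {"dx": 0, "dy": 0, "dz": 6, "rx": 0, "ry": 0, "rz": 0, "gripper": 1}]'

```text
t: 15.05
eef_pos: [0.469, -0.1353, 0.0966]
ee_rot: [-3.141, -0.0, -1.606]
force: [0.2, 0.1, 1.0]
width: 0.0004
gripper_force: 0.3
```

Contact is starting at about the expected height, so I'll press on in small steps.

>>> jog_arm --targets '[{"dx": 0, "dy": 0, "dz": 0.5, "rx": 0, "ry": 0, "rz": 0, "gripper": 1}, {"dx": 0, "dy": 0, "dz": 1, "rx": 0, "ry": 0, "rz": 0, "gripper": 1}, {"dx": 0, "dy": 0, "dz": 1.5, "rx": 0, "ry": 0, "rz": 0, "gripper": 1}, {"dx": 0, "dy": 0, "dz": 2, "rx": 0, "ry": 0, "rz": 0, "gripper": 1}, {"dx": 0, "dy": 0, "dz": 2.5, "rx": 0, "ry": 0, "rz": 0, "gripper": 1}, {"dx": 0, "dy": 0, "dz": 3, "rx": 0, "ry": 0, "rz": 0, "gripper": 1}, {"dx": 0, "dy": 0, "dz": 3, "rx": 0, "ry": 0, "rz": 0, "gripper": 1}, {"dx": 0, "dy": 0, "dz": 3, "rx": 0, "ry": 0, "rz": 0, "gripper": 1}]'

```text
t: 15.72
eef_pos: [0.4691, -0.1353, 0.0937]
ee_rot: [-3.141, -0.0, -1.606]
force: [0.1, -2.4, 4.0]
width: 0.0002
gripper_force: 1.5
```

>>> jog_arm --targets '[{"dx": 0, "dy": 0, "dz": 0.3, "rx": 0, "ry": 0, "rz": 0, "gripper": 1}, {"dx": 0, "dy": 0, "dz": 0.6, "rx": 0, "ry": 0, "rz": 0, "gripper": 1}, {"dx": 0, "dy": 0, "dz": 0.9, "rx": 0, "ry": 0, "rz": 0, "gripper": 1}, {"dx": 0, "dy": 0, "dz": 1, "rx": 0, "ry": 0, "rz": 0, "gripper": 1}, {"dx": 0, "dy": 0, "dz": 1, "rx": 0, "ry": 0, "rz": 0, "gripper": 1}, {"dx": 0, "dy": 0, "dz": 1, "rx": 0, "ry": 0, "rz": 0, "gripper": 1}, {"dx": 0, "dy": 0, "dz": 1, "rx": 0, "ry": 0, "rz": 0, "gripper": 1}, {"dx": 0, "dy": 0, "dz": 1, "rx": 0, "ry": 0, "rz": 0, "gripper": 1}]'

```text
t: 16.38
eef_pos: [0.469, -0.1352, 0.0926]
ee_rot: [-3.141, -0.0, -1.606]
force: [0.3, -2.0, 3.7]
width: 0.0005
gripper_force: 1.8
```

>>> jog_arm --targets '[{"dx": 0, "dy": 0, "dz": 0.3, "rx": 0, "ry": 0, "rz": 0, "gripper": 1}, {"dx": 0, "dy": 0, "dz": 0.6, "rx": 0, "ry": 0, "rz": 0, "gripper": 1}, {"dx": 0, "dy": 0, "dz": 0.9, "rx": 0, "ry": 0, "rz": 0, "gripper": 1}, {"dx": 0, "dy": 0, "dz": 1.2, "rx": 0, "ry": 0, "rz": 0, "gripper": 1}, {"dx": 0, "dy": 0, "dz": 1.2, "rx": 0, "ry": 0, "rz": 0, "gripper": 1}, {"dx": 0, "dy": 0, "dz": 1.2, "rx": 0, "ry": 0, "rz": 0, "gripper": 1}, {"dx": 0, "dy": 0, "dz": 1.2, "rx": 0, "ry": 0, "rz": 0, "gripper": 1}, {"dx": 0, "dy": 0, "dz": 1.2, "rx": 0, "ry": 0, "rz": 0, "gripper": 1}]'

```text
t: 17.05
eef_pos: [0.4691, -0.1353, 0.0919]
ee_rot: [-3.141, -0.0, -1.606]
force: [-2.0, -1.1, 10.0]
width: 0.0003
gripper_force: 4.5
```

The force jumped to 10 N, so the key is on its bottom stop. Now lift off and clear, then check the rod with the wrist camera.

>>> jog_arm --targets '[{"dx": 0, "dy": 0, "dz": -4, "rx": 0, "ry": 0, "rz": 0, "gripper": 1}, {"dx": 0, "dy": 0, "dz": -12, "rx": 0, "ry": 0, "rz": 0, "gripper": 1}, {"dx": 0, "dy": 0, "dz": -30, "rx": 0, "ry": 0, "rz": 0, "gripper": 1}, {"dx": 0, "dy": 0, "dz": -55, "rx": 0, "ry": 0, "rz": 0, "gripper": 1}, {"dx": 0, "dy": 0, "dz": -80, "rx": 0, "ry": 0, "rz": 0, "gripper": 1}, {"dx": 0, "dy": 0, "dz": -105, "rx": 0, "ry": 0, "rz": 0, "gripper": 1}, {"dx": 0, "dy": 0, "dz": -125, "rx": 0, "ry": 0, "rz": 0, "gripper": 1}, {"dx": 0, "dy": 0, "dz": -125, "rx": 0, "ry": 0, "rz": 0, "gripper": 1}]'

```text
t: 17.72
eef_pos: [0.4706, -0.1351, 0.2206]
ee_rot: [-3.136, 0.0, -1.605]
force: [0.8, -0.1, 0.4]
width: 0.0003
gripper_force: 0.0
```

>>> jog_arm --targets '[{"dx": -35, "dy": 0, "dz": 0, "rx": 0, "ry": 0, "rz": 0, "gripper": 1}, {"dx": -70, "dy": 0, "dz": 0, "rx": 0, "ry": 0, "rz": 0, "gripper": 1}, {"dx": -105, "dy": 0, "dz": 0, "rx": 0, "ry": 0, "rz": 0, "gripper": 1}, {"dx": -140, "dy": 0, "dz": 0, "rx": 0, "ry": 0, "rz": 0, "gripper": 1}, {"dx": -175, "dy": 0, "dz": 0, "rx": 0, "ry": 0, "rz": 0, "gripper": 1}, {"dx": -200, "dy": 0, "dz": 0, "rx": 0, "ry": 0, "rz": 0, "gripper": 1}, {"dx": -200, "dy": 0, "dz": 0, "rx": 0, "ry": 0, "rz": 0, "gripper": 1}, {"dx": -200, "dy": 0, "dz": 0, "rx": 0, "ry": 0, "rz": 0, "gripper": 1}]'

```text
t: 18.38
eef_pos: [0.4752, 0.0659, 0.2159]
ee_rot: [3.14, -0.0, -1.603]
force: [-1.2, -0.4, 0.0]
width: 0.0001
gripper_force: 0.0
```

```bash
python3 - <<'E'
from h import *
f=grab("wrist"); cv2.imwrite("pics/w7.png",f["frame"][:,:,::-1])
goal((.46,.06,.21),(np.pi,0,-1.605))
P=pts(f); g=f["frame"].max(2)
m=((g<45)&(abs(P[...,0]-.588)<.02)&(abs(P[...,1]+.02)<.05)&(abs(P[...,2]-.08)<.012))
print(m.sum(),P[m].min(0),P[m].max(0)) if m.any() else 0
E
```

```text
t 18.43 pos [0.4753 0.065  0.2159] rpy [ 3.1403e+00 -3.0000e-04 -1.6044e+00] F [-0.01  0.    0.57] w 0.0006
jog mm [ 5.5 15.1  5.9] rot [ 0.0013 -0.0003  0.0006]
534 [ 0.57567732 -0.0328881   0.0750965 ] [ 0.59789789 -0.01653357  0.08919509]
```

View pics/w7.png

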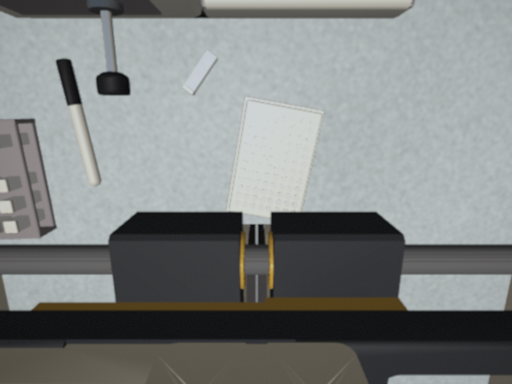

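The knob at (113,84) spans y -0.033 to -0.017, about 70 mm in front of the housing, so it is still in the third stop. Nothing else has moved, and the arm is clear.

```bash
python3 -c "from station import arm; print(arm.job_done())"
```

```text
the job is handed in; nothing more can be done
None
```

The job is handed in: the rod is in its third stop by the wrist camera, the measure key was pressed to its bottom stop and released, and the arm is clear of everything; the verdict was not shown.

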